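# Seat a reagent box centrally on a balance pan

## Task

Lift the white reagent box onto the balance's small steel pan, upright and with its long side along the pan's long side, setting it down gently just short of both rubber-faced stops. Slide it along the pan and press it home against the far stop, then against the side stop, each with a gentle push of about 10 N (never as much as 18 N). Let go and leave it standing square in the middle of the pan with no edge over the pan's edge, without shifting the other things on the bench.

Things in the scene. Friction and masses are not known exactly. Their poses are not given: they have to be found in the camera images.
- box_mid (a point): Centre (half-way up) of the loose white plastic reagent box with a fixed lid, 77 (its x) x 62 (its y) x 75 mm high, 0.25 to 0.5 kg. Axes: x along the long side, z up. It stands upright on the worktop at the start. Plain flat sides: grip it across the 62 mm, in the upper half of its height, with about 30 N, so that the fingers stay above the side stop.
- sample_box: The same box; origin at the centre of its underside, same axes.
- scale: Low white balance, fixed to the worktop, 155 (x) x 124 (y) x 45 mm housing with a blank dark display at its front end. Origin on the worktop under the pan's centre; x from the display to the far stop, y to the left toward the side stop, z up. It is never moved by pushing.
- pan_mid (a point): Centre of the top face of the balance's flat steel pan, 93 (x) x 78 (y) mm, 62 mm above the worktop when empty (it sinks about 1 mm per 8 N, 4 mm at most); same axes as the balance. A box centred here has 8 mm of pan to spare on all four sides.
- far_stop: Stop at the pan's far (+x) edge: aluminium post, 44 mm above the pan, with a sprung rubber-faced pad (flat upright bar, 40 mm long, 24 mm high, centred 30 mm above the pan). Origin: middle of the post's front face at pan level; own x points like the balance's x, outward. The pad's face stands 13.5 to 21.5 mm in front of the post (toward the pan's centre), set by hand, not measured: find it by feel.
- side_stop: Stop at the pan's left (+y) edge: aluminium post, 18 mm above the pan, with a sprung rubber-faced pad (flat upright bar, 40 mm long, 12 mm high, centred 10 mm above the pan). Origin: middle of the post's front face at pan level; own x points like the balance's y, outward. The pad's face stands 13.5 to 21.5 mm in front of the post (toward the pan's centre), set by hand, not measured: find it by feel.
- vial_a: Bystander, to be left alone: small screw-cap vial, 25 mm across, 60 mm tall; origin at the centre of its underside.
- vial_b: Bystander, to be left alone: small screw-cap vial, 25 mm across, 60 mm tall; origin at the centre of its underside.
- flask: Bystander, to be left alone: stoppered conical flask, 75 mm across, 114 mm tall; origin at the centre of its underside.
- dish: Bystander, to be left alone: lidded petri dish, 73 mm across, 15 mm high; origin at the centre of its underside.
- timer: Bystander, to be left alone: flat bench timer, 62x66x18 mm; origin at the centre of its underside.
- small_beaker: Bystander, to be left alone: small glass beaker, 60x54x70 mm; origin at the centre of its underside.
- pan: The pan, which gives a little downward on its load cell and not sideways; a press of over 40 N on it is too much. Origin as point pan_mid. Over it stand the two stops' pads: each yields outward by 1 mm per 6 N, up to 5 mm, and springs back. Pressed home means over 5 N on a pad for 0.3 s (about 10 N is right); over 18 N spoils its setting.
There are look-alikes about, which are no part of the job. Leave any blue look-alike of the sample_box alone.

How it is judged:
By the outcome, as a careful person would: the job done as asked, in the order asked, and still so for the second after the job is handed in, with the robot touching nothing.
It also fails if it takes over 72 s, if anything falls off the work surface, if the arm or the gripper's body presses on something with over 40 N, if the wrist force passes 120 N, or if a joint passes its speed limit or range.

## Robot

A 6-joint arm with a two-finger parallel gripper is mounted at the origin on a cart in front of the work surface, level with it; the furniture and walls round the work are solid. World frame = base frame: x ahead of the robot, y to its left, z up, the work surface at z = 0. Lengths are in m, angles in rad, forces in N, time in s.
With the tool pointing down it reaches from about 0.2 to 0.875 m from the base axis. Payload 3.4 kg.
Tool frame: the origin (TCP) lies at the very end of the fingers, on their centre line; the grasp point (between the pads) lies arm.pinch_z behind it (arm.pinch_z is the distance from the TCP to the grasp point, in m); z points along the fingers, y is the direction in which the jaws open and shut (so a half turn about z gives the same grasp; the last joint's range is limited). The gripper opens to 94 mm and grips with 3 to 60 N. Pads are 16 mm wide; open, the fingers measure 119 mm over their backs; the gripper's body (75 mm by 177 mm) begins 78 mm behind the grasp point.
Start: joints at [1.034, 0.276, 1.505, -0, 1.361, -0.121], TCP at [0.232, 0.526, 0.205] pointing down, gripper open.
Joint ranges: [-2.89, 2.89], [-0.75, 2.08], [0.22, 2.7], [-1.18, 4.32], [0.11, 2.71], [-2.7, 2.7]. Speed limits (rad/s): [2.57, 2.57, 3.14, 3.14, 3.14, 3.14].

## Interface

Orientations are given as a 3x3 rotation matrix whose columns are the frame's x, y, z axes.
In Python, from cell import state, eyes, job, arm gives the robot as it stands.
- The arm moves only by the tool servo_tool, never from a script. Its argument "steps" is one flat list of numbers, 5 for each row, row after row: the shift along the tool's x, y, z in mm, then the turn about the tool's z in degrees, then the gripper's target within -1 to 1 (fully open at 1, half-way at 0, shut at -1). A call has 1 to 8 rows; each row is the pose to reach, as a shift and turn from the pose measured when the call began, along the tool's axes at that moment; what a row does not reach only later rows make up. A row lasts 1/8 s, in which the tool goes at most 62.5 mm and 10.7 degrees, less where a joint would pass 70% of its speed; a pose out of reach is approached as far as the arm can. A call with a gripper value outside its range is refused whole. The fingers move at their own pace and stop on an object; "grip_force" is the grip in N (left out, the last holds). Time passes only in rows, so rows that repeat a pose let the fingers close. It gives the time, the measured TCP pose, the force and the opening at its end, in the units of the state.
- state(): the state, without advancing time (a new reading comes with each control period).
- eyes.grab_frame(name): name is "side" or "top"; returns a dict with "img" (384x512x3 uint8, red, green, blue), "K" (3x3 intrinsics, pixels), "origin" and "rotation" of the camera in the world. Camera axes: x right, y down, z forward; pixel columns grow to the right and rows downward; lengths in m; the calibration is good to about 2 mm. A picture is of the moment at which its call begins. There is no depth.
- job.finish_job(): hands the job in, once; it reports no verdict.
The state is a dict: "time": time; "joint_pos": joint angles; "joint_velocities": joint speeds; "effort": joint torques, N m; "ee_pos": TCP position; "ee_rot": TCP orientation; "wrist_force": force on the tool from outside, world axes, zero at the start; "moment": the same for the moment, N m; "finger_gap": finger opening in m.
Only numpy, scipy, OpenCV 4.12 (cv2) and the standard library are available. Lean on these libraries where they do the work, as an engineer would, in place of code of your own. Each camera call takes 0.05 s, during which the arm holds its last target.

## Working session

There is one attempt and no reset: what is moved stays moved. The work goes in short steps, Python scripts to look and compute and a tool call to move; the robot and the scene stay as the last step left them, time stands still between calls to the robot, and variables do not carry over. Pictures are saved under pics/ and viewed, and the job is handed in when it is done.

Besides the shell and the picture viewer there is one more tool, called as name(argument=value, ...), one argument or row to a line, values as JSON. servo_tool: Moves the arm, as the interface text tells. Its arguments: {"type":"object","properties":{"steps":{"type":"array","items":{"type":"number"}},"grip_force":{"type":"number"}},"required":["steps"]}

```bash
mkdir -p pics; ls; python3 - <<'E'
from cell import state, eyes, job, arm
import cv2,numpy as np
s=state()
for k,v in s.items(): print(k,np.round(v,4).tolist())
print(arm.pinch_z, [a for a in dir(arm) if a[0]!='_'])
for n in("side","top"):
    f=eyes.grab_frame(n); cv2.imwrite(f"pics/{n}0.png",cv2.cvtColor(f["img"],cv2.COLOR_RGB2BGR))
    print(n,f["K"],f["origin"],f["rotation"])
E
```

```text
pics
time 0.0
joint_pos [1.034, 0.2766, 1.5061, -0.0, 1.3607, -0.121]
joint_velocities [0.0003, -0.0008, 0.0003, -0.0008, -0.002, 0.0003]
effort [-0.001, -40.46, -23.7227, 0.0701, 0.0349, -0.0001]
ee_pos [0.232, 0.5255, 0.2046]
ee_rot [[-0.9148, 0.4039, -0.0009], [0.4039, 0.9148, -0.0016], [0.0002, -0.0018, -1.0]]
wrist_force [0.1606, -0.435, -0.1089]
moment [0.0237, 0.0142, -0.0137]
finger_gap 0.094
0.0188 ['Unreachable', 'pinch_z']
side [[372.64580887   0.         252.07411451]
 [  0.         372.64580887 192.10378182]
 [  0.           0.           1.        ]] [ 0.16524104 -0.86187551  0.55120753] [[ 0.86221353 -0.28307995  0.42006377]
 [-0.50641319 -0.50063437  0.70207614]
 [ 0.01155468 -0.81806538 -0.57500915]]
top [[423.33592926   0.         256.30947155]
 [  0.         423.33592926 191.93874248]
 [  0.           0.           1.        ]] [ 0.3740276  -0.256994    1.04456078] [[ 1.03257161e-02 -9.84166274e-01  1.76946675e-01]
 [-9.99944764e-01 -1.05099470e-02 -1.03927678e-04]
 [ 1.96198229e-03 -1.76935827e-01 -9.84220434e-01]]
```

View pics/side0.png

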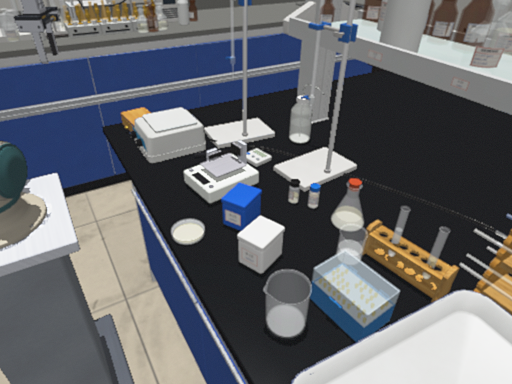

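View pics/top0.png

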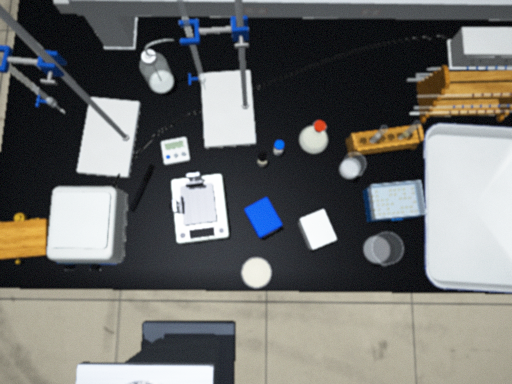

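The top view has +x up and +y left. The white box is at about (318,229), the blue look-alike at (264,217), and the balance at (200,207) with its far stop at (194,180) and side stop at (180,205). I'll zoom in next.

```bash
python3 - <<'E'
import cv2
t=cv2.imread("pics/top0.png"); s=cv2.imread("pics/side0.png")
a=cv2.resize(t[165:250,160:250],None,fx=6,fy=6,interpolation=cv2.INTER_CUBIC)
b=cv2.resize(t[190:265,240:350],None,fx=6,fy=6,interpolation=cv2.INTER_CUBIC)
c=cv2.resize(s[135:280,175:295],None,fx=4,fy=4,interpolation=cv2.INTER_CUBIC)
for n,i in zip("abc",(a,b,c)): cv2.imwrite(f"pics/z_{n}.png",i)
E
```

```text
(no output)
```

View pics/z_a.png

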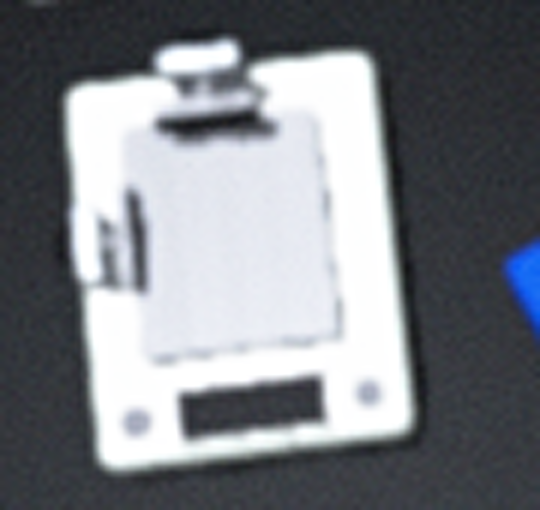

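View pics/z_b.png

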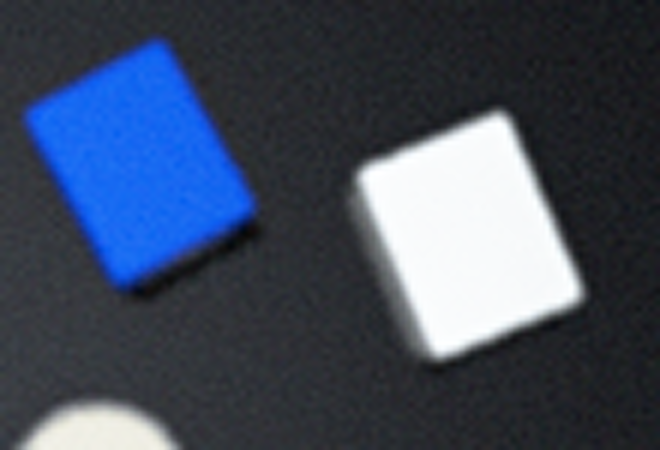

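View pics/z_c.png

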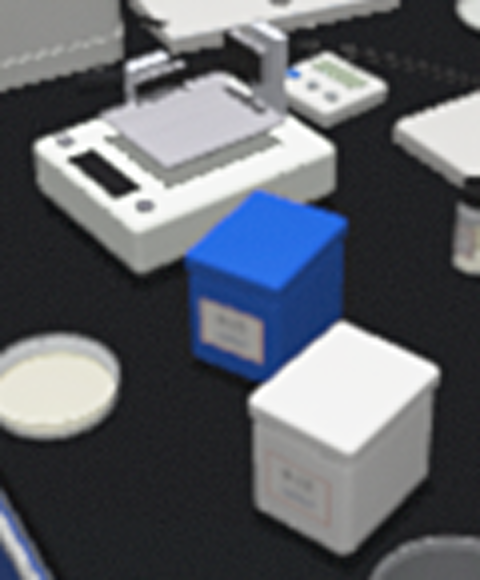

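```bash
cat > h.py <<'E'
import numpy as np, cv2
from scipy.optimize import least_squares
C={}
C['top']=(np.array([[423.33592926,0,256.30947155],[0,423.33592926,191.93874248],[0,0,1]]),np.array([0.3740276,-0.256994,1.04456078]),np.array([[1.03257161e-02,-9.84166274e-01,1.76946675e-01],[-9.99944764e-01,-1.05099470e-02,-1.03927678e-04],[1.96198229e-03,-1.76935827e-01,-9.84220434e-01]]))
C['side']=(np.array([[372.64580887,0,252.07411451],[0,372.64580887,192.10378182],[0,0,1]]),np.array([0.16524104,-0.86187551,0.55120753]),np.array([[0.86221353,-0.28307995,0.42006377],[-0.50641319,-0.50063437,0.70207614],[0.01155468,-0.81806538,-0.57500915]]))
def proj(c,P):
    K,o,R=C[c]; q=(np.atleast_2d(P)-o)@R@K.T; return q[:,:2]/q[:,2:]
def ray(c,uv,z):
    K,o,R=C[c]; uv=np.atleast_2d(uv); d=np.c_[uv,np.ones(len(uv))]@np.linalg.inv(K).T@R.T
    return o+d*((z-o[2])/d[:,2])[:,None]
def unz(p,s,off): return (np.array(p,float)+.5)/s-.5+np.array(off)
def rect(p,lx,ly,z):
    c,s=np.cos(p[2]),np.sin(p[2]); a=np.array([[1,1],[1,-1],[-1,-1],[-1,1]])*[lx/2,ly/2] # farleft, farright, nearright, nearleft
    return np.c_[a@np.array([[c,s],[-s,c]])+p[:2],np.full(4,z)]
def fit(obs,lx,ly,z,p0):
    f=lambda p:np.concatenate([(proj(c,rect(p,lx,ly,z))-uv).ravel() for c,uv in obs])
    r=least_squares(f,p0); return r.x,r.fun.reshape(-1,2)
E
python3 - <<'E'
from h import *
bt=unz([(358,170),(505,108),(585,298),(435,362)],6,(240,190))
bs=unz([(345,322),(440,372),(347,458),(250,403)],4,(175,135))
ht=unz([(62,85),(377,46),(416,438),(98,472)],6,(160,165))
pt=unz([(124,130),(318,108),(341,337),(150,361)],6,(160,165))
ps=unz([(220,72),(286,117),(170,167),(100,118)],4,(175,135))
print(ray('top',bt,.075)); 
for n,obs,l in [("box",[('top',bt),('side',bs)],(.077,.062,.075)),("box t",[('top',bt)],(.077,.062,.075)),("pan",[('top',pt),('side',ps)],(.093,.078,.062)),("pan t",[('top',pt)],(.093,.078,.062)),("house",[('top',ht)],(.155,.124,.045))]:
    z=l[2]; g=ray('top',obs[0][1],z).mean(0)
    p,r=fit(obs,*l,[g[0],g[1],.3]); print(n,p.round(4),np.degrees(p[2]).round(2),'\n',r.round(2).tolist())
E
```

```text
[[ 0.48863571 -0.3565707   0.075     ]
 [ 0.51324982 -0.41341533  0.075     ]
 [ 0.44061663 -0.44254697  0.075     ]
 [ 0.41588061 -0.38517113  0.075     ]]
box [ 0.4634 -0.4006  0.3801] 21.78 
 [[0.4, 0.45], [0.74, 1.14], [0.49, 0.67], [0.39, -0.09], [-0.49, -0.66], [1.02, -0.87], [0.97, -0.97], [-0.81, -1.29]]
box t [ 0.4646 -0.3994  0.39  ] 22.35 
 [[-0.2, 0.1], [0.03, 0.55], [0.08, -0.06], [0.09, -0.57]]
pan [ 0.5218 -0.1214  0.1415] 8.11 
 [[-0.44, 0.03], [0.04, -0.52], [0.71, 0.12], [-0.8, 0.48], [-0.35, 0.14], [1.02, 0.78], [-0.29, 0.3], [0.03, -0.57]]
pan t [ 0.5219 -0.1217  0.1359] 7.79 
 [[-0.21, -0.11], [0.28, -0.48], [0.73, 0.18], [-0.8, 0.36]]
house [ 0.5145 -0.1216  0.128 ] 7.33 
 [[0.74, 0.15], [-0.59, 0.78], [-0.3, -0.7], [0.15, -0.16]]
```

```bash
cat >> h.py <<'E'
from scipy.ndimage import map_coordinates
def refine(items,lx,ly,z,p0,w=3.0,it=6):
    # items: list of (cam, gray, [edge idx])
    p=np.array(p0,float)
    for _ in range(it):
        D=[]
        for c,g,edges in items:
            R=rect(p,lx,ly,z)
            for e in edges:
                A,B=R[e],R[(e+1)%4]
                for t in np.linspace(.12,.88,25):
                    P=A+(B-A)*t; u=proj(c,P)[0]; d=proj(c,B)[0]-proj(c,A)[0]; n=np.array([-d[1],d[0]])/np.linalg.norm(d)
                    s=np.arange(-w,w+.01,.1); q=u+s[:,None]*n
                    v=map_coordinates(g,[q[:,1],q[:,0]],order=1); gr=np.abs(np.gradient(v))
                    m=gr>.5*gr.max(); k=(s*gr*m).sum()/(gr*m).sum()
                    if gr.max()>.5: D.append((c,e,t,u+k*n,n))
        def f(p):
            out=[]
            for c,e,t,x,n in D:
                R=rect(p,lx,ly,z); P=R[e]+(R[(e+1)%4]-R[e])*t
                out.append((proj(c,P)[0]-x)@n)
            return np.array(out)
        r=least_squares(f,p,loss='soft_l1',f_scale=.3); p=r.x
    return p,np.sqrt(np.mean(f(p)**2)),len(D)
E
python3 - <<'E'
from h import *
g={n:cv2.imread(f"pics/{n}0.png",0).astype(float) for n in("top","side")}
for n,items,l,p0 in [("box t",[('top',g['top'],[0,1,2,3])],(.077,.062,.075),[.464,-.4,.385]),
 ("box t no left",[('top',g['top'],[0,1,2])],(.077,.062,.075),[.464,-.4,.385]),
 ("box s",[('side',g['side'],[0,1,2,3])],(.077,.062,.075),[.4624,-.402,.38]),
 ("house",[('top',g['top'],[1,2])],(.155,.124,.045),[.5145,-.1216,.13]),
 ("house4",[('top',g['top'],[0,1,2,3])],(.155,.124,.045),[.5145,-.1216,.13]),
 ("house side",[('side',g['side'],[0,1,2,3])],(.155,.124,.045),[.5145,-.1216,.13]),
 ("pan t",[('top',g['top'],[1,2])],(.093,.078,.062),[.522,-.1215,.135]),
 ("pan s",[('side',g['side'],[0,1,2,3])],(.093,.078,.062),[.522,-.1215,.135])]:
    p,r,k=refine(items,*l,p0); print(n,p.round(4),np.degrees(p[2]).round(2),r.round(2),k)
E
```

```text
box t [ 0.4644 -0.399   0.3939] 22.57 0.35 100
box t no left [ 0.4647 -0.3996  0.393 ] 22.52 0.33 75
box s [ 0.4622 -0.4007  0.3914] 22.42 0.31 100
house [ 0.5146 -0.1215  0.1381] 7.91 0.19 50
house4 [ 0.5148 -0.1211  0.1397] 8.01 0.32 100
house side [ 0.5125 -0.1235  0.1591] 9.11 1.13 100
pan t [ 0.5217 -0.1213  0.1402] 8.03 0.24 50
pan s [ 0.5147 -0.1209  0.0729] 4.17 0.93 100
```

```bash
cat >> h.py <<'E'
def go(x,y,z,phi):
    from cell import state
    s=state(); R=np.array(s['ee_rot']); d=R.T@(np.array([x,y,z])-s['ee_pos'])*1000
    cur=np.degrees(np.arctan2(R[1,0],R[0,0])); t=(cur-phi+180)%360-180
    print('t',round(s['time'],2),'shift',d.round(1),'turn',round(t,2),'phi',cur.round(2),'F',np.round(s['wrist_force'],2),'gap',round(s['finger_gap']*1000,1))
E
python3 -c "
from h import *
from cell import state
go(.464,-.3998,.2,22.5); s=state();print(s['ee_rot'])
print(ray('top',unz([(25,118),(160,38),(258,213),(122,290)],6,(240,190)),.075))"
```

```text
t 0.1 shift [-586.  -752.8    5.8] turn 133.67 phi 156.17 F [-0.62  0.85  0.9 ] gap 94.3
[[-9.14775192e-01  4.03962399e-01 -8.53865523e-04]
 [ 4.03963244e-01  9.14774142e-01 -1.40248302e-03]
 [ 2.14543696e-04 -1.62788696e-03 -9.99998652e-01]]
[[ 0.50740299 -0.22850651  0.075     ]
 [ 0.53919619 -0.2802858   0.075     ]
 [ 0.47170089 -0.31818929  0.075     ]
 [ 0.44180632 -0.26643027  0.075     ]]
```

servo_tool(
  steps=[-37,-47,0,8,1,-73,-94,0,16,1,-110,-141,0,25,1,-146,-188,0,33,1,-183,-235,0,42,1,-220,-282,0,50,1,-256,-329,0,59,1,-293,-376,0,67,1],
  grip_force=30,
)

```text
time: 1.1
ee_pos: [0.3481, 0.0615, 0.2053]
ee_rot: [[0.019, 1.0, -0.0], [1.0, -0.019, -0.001], [-0.001, -0.0, -1.0]]
wrist_force: [1.0, -0.1, 0.9]
finger_gap: 0.0942
```

```bash
python3 -c "
from h import *
go(.464,-.3998,.2,22.5)"
```

```text
t 1.1 shift [-459.1  124.6    5.8] turn 66.43 phi 88.93 F [ 0.98 -0.05  0.86] gap 94.2
```

servo_tool(
  steps=[-58,16,0,8,1,-116,31,0,17,1,-174,47,0,25,1,-232,63,2,34,1,-290,79,3,42,1,-348,95,4,51,1,-404,110,5,59,1,-459,124.6,6,66.4,1],
)

```text
time: 2.1
ee_pos: [0.4641, -0.4015, 0.1992]
ee_rot: [[0.926, 0.379, -0.0], [0.379, -0.926, -0.0], [-0.001, 0.0, -1.0]]
wrist_force: [1.2, 1.3, -0.9]
finger_gap: 0.0941
```

```bash
python3 - <<'E'
from h import *
from cell import eyes
go(.464,-.3998,.032,22.5)
f=eyes.grab_frame("side"); i=cv2.cvtColor(f["img"],cv2.COLOR_RGB2BGR); cv2.imwrite("pics/s1.png",cv2.resize(i[90:300,150:360],None,fx=2.8,fy=2.8))
E
```

```text
t 2.1 shift [  0.6  -1.6 167.2] turn -0.25 phi 22.25 F [ 1.21  1.28 -0.89] gap 94.1
```

View pics/s1.png

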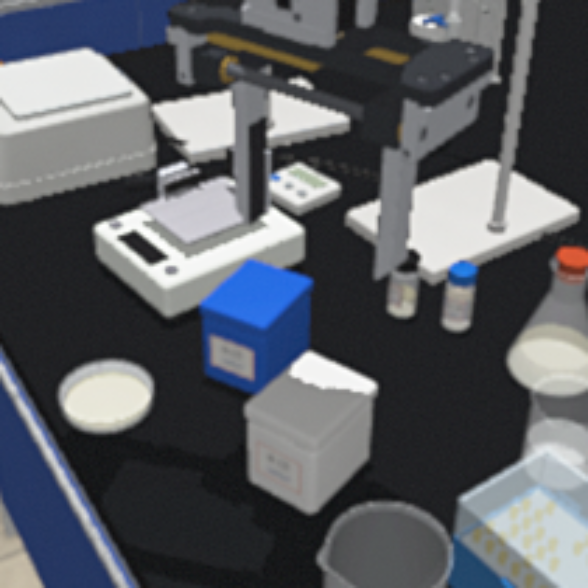

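The gripper is above the box, with its fingers on either side in line with the box's short axis. I'll descend now.

servo_tool(
  steps=[0,-1,30,0,1,0.6,-1.6,70,0,1,0.6,-1.6,110,0,1,0.6,-1.6,145,0,1,0.6,-1.6,160,0,1,0.6,-1.6,167,0,1,0.6,-1.6,167,0,1],
)

```text
time: 3.02
ee_pos: [0.4664, -0.4099, 0.0316]
ee_rot: [[0.928, 0.373, 0.002], [0.373, -0.928, -0.009], [-0.002, 0.009, -1.0]]
wrist_force: [0.0, -0.1, 0.4]
finger_gap: 0.094
```

servo_tool(
  steps=[0,0,0,0,0.6,0,0,0,0,0.4,0,0,0,0,0.2,0,0,0,0,0,0,0,0,0,0,0,0,0,0,-0.2,0,0,0,0,-0.2,0,0,0,0,-0.2],
  grip_force=30,
)

```text
time: 4.03
ee_pos: [0.4661, -0.4092, 0.0319]
ee_rot: [[0.928, 0.373, 0.001], [0.373, -0.928, -0.008], [-0.002, 0.008, -1.0]]
wrist_force: [-2.2, 4.1, 5.5]
finger_gap: 0.0617
```

```bash
python3 - <<'E'
from h import *
go(.464,-.3998,.032,22.5)
E
```

```text
t 4.03 shift [ 1.6 -9.5 -0.1] turn -0.58 phi 21.92 F [-2.22  4.11  5.55] gap 61.7
```

```bash
python3 - <<'E'
from h import *
from cell import eyes,state
s=state(); print(np.round(s['joint_pos'],3),np.round(s['joint_velocities'],3),np.round(s['effort'],2),np.round(s['ee_pos'],4),np.round(s['ee_rot'],4).tolist())
for n,(a,b,c,d) in dict(side=(120,300,180,330),top=(150,290,220,380)).items():
    f=eyes.grab_frame(n); i=cv2.cvtColor(f["img"],cv2.COLOR_RGB2BGR); cv2.imwrite(f"pics/{n}2f.png",i); cv2.imwrite(f"pics/{n}2.png",cv2.resize(i[a:b,c:d],None,fx=3.3,fy=3.3,interpolation=cv2.INTER_CUBIC))
E
```

```text
[-0.83   0.476  1.653 -0.005  1.006  0.361] [ 0.    -0.     0.002 -0.002 -0.001 -0.001] [-1.180e+00 -4.472e+01 -2.041e+01 -5.200e-01 -1.840e+00  3.000e-02] [ 0.4661 -0.4092  0.0319] [[0.9277, 0.3734, 0.0013], [0.3734, -0.9276, -0.0078], [-0.0017, 0.0077, -1.0]]
```

View pics/side2.png

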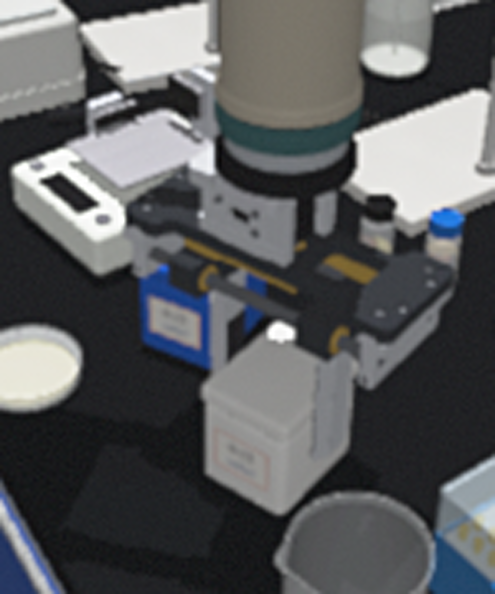

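View pics/top2.png

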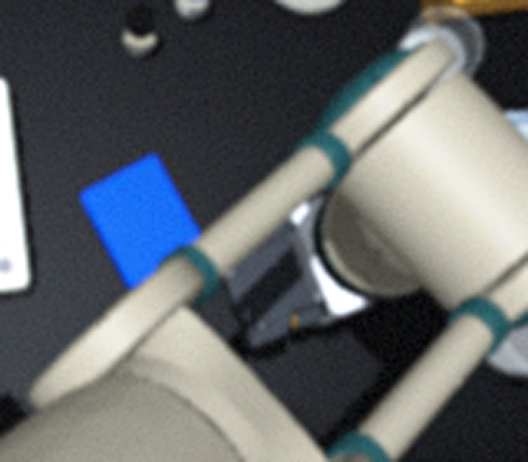

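servo_tool(
  steps=[0,0,-3,0,-0.2,0,0,-10,0,-0.2,0,0,-20,0,-0.2,0,0,-30,0,-0.2,0,0,-40,0,-0.2,0,0,-40,0,-0.2,0,0,-40,0,-0.2],
)

```text
time: 5.0
ee_pos: [0.4659, -0.4087, 0.0719]
ee_rot: [[0.928, 0.373, 0.001], [0.373, -0.928, -0.008], [-0.002, 0.007, -1.0]]
wrist_force: [-0.3, 0.2, -2.4]
finger_gap: 0.0618
```

```bash
python3 - <<'E'
from h import *
from cell import eyes,state
s=state(); print(np.round(s['joint_pos'],3),np.round(s['joint_velocities'],3),np.round(s['effort'],2),np.round(s['ee_pos'],4),np.round(s['ee_rot'],4).tolist(),s['wrist_force'],s['moment'])
f=eyes.grab_frame('side'); i=cv2.cvtColor(f["img"],cv2.COLOR_RGB2BGR); cv2.imwrite(f"pics/side3.png",cv2.resize(i[90:310,150:370],None,fx=2.7,fy=2.7,interpolation=cv2.INTER_CUBIC))
E
```

```text
[-0.83   0.436  1.607 -0.005  1.092  0.361] [-0.     0.007  0.007  0.001 -0.001 -0.001] [ -0.   -48.7  -21.96   0.05  -0.08   0.  ] [ 0.4659 -0.4087  0.0719] [[0.9277, 0.3734, 0.0011], [0.3734, -0.9276, -0.0076], [-0.0018, 0.0074, -1.0]] [-0.27512148  0.17054352 -2.38839702] [-0.03695395  0.13775365  0.00477917]
```

View pics/side3.png

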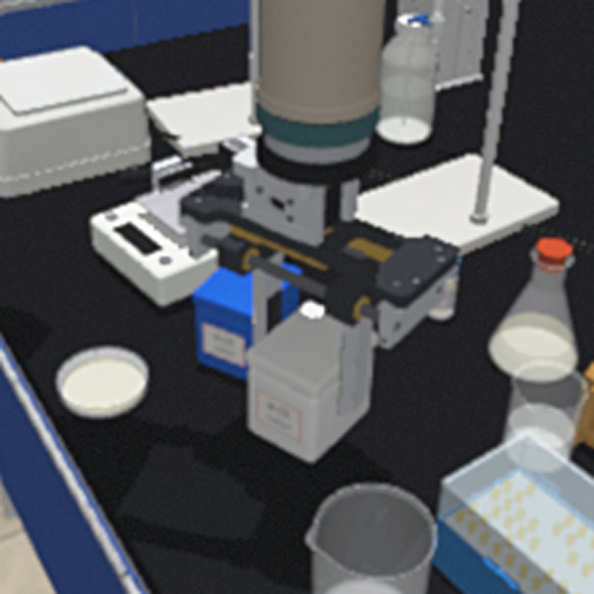

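```bash
python3 - <<'E'
from h import *
c,s=np.cos(.14),np.sin(.14); R=np.array([[c,s],[-s,c]])
def loc(pts,z,cam='top',sc=6,off=(160,165)):
    w=ray(cam,unz(pts,sc,off),z); return ((w[:,:2]-[.5217,-.1215])@R.T*1000).round(1).tolist()
print('far pad front edge L,R; top z .104 / bottom .08',loc([(158,132),(275,130),(158,118),(272,115)],.104),loc([(158,132),(275,130)],.08))
print('post top far',loc([(155,75),(240,68),(155,45),(240,40)],.106))
print('side pad',loc([(145,190),(147,292),(128,190),(135,290)],.078),loc([(145,190),(147,292)],.066))
print('side post',loc([(95,205),(100,285),(72,210),(80,285)],.08))
E
python3 - <<'E'
import cv2
s=cv2.imread("pics/side0.png")
cv2.imwrite("pics/z_d.png",cv2.resize(s[135:205,180:265],None,fx=8,fy=8,interpolation=cv2.INTER_CUBIC))
t=cv2.imread("pics/top0.png")
cv2.imwrite("pics/z_e.png",cv2.resize(t[168:220,170:225],None,fx=11,fy=11,interpolation=cv2.INTER_CUBIC))
E
```

```text
far pad front edge L,R; top z .104 / bottom .08 [[35.0, 19.0], [30.1, -24.8], [40.4, 18.5], [36.0, -24.3]] [[40.1, 22.4], [35.1, -22.5]]
post top far [[56.6, 17.7], [55.1, -14.4], [68.1, 16.5], [65.9, -15.6]]
side pad [[18.5, 30.0], [-21.0, 33.1], [19.4, 36.5], [-19.7, 37.6]] [[20.8, 31.7], [-19.2, 35.0]]
side post [[14.8, 49.3], [-16.3, 50.4], [14.0, 58.3], [-15.3, 58.0]]
```

View pics/z_d.png

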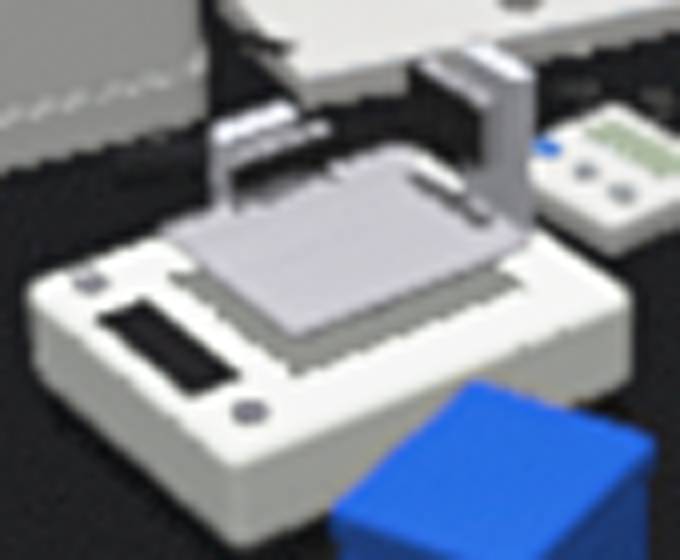

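View pics/z_e.png

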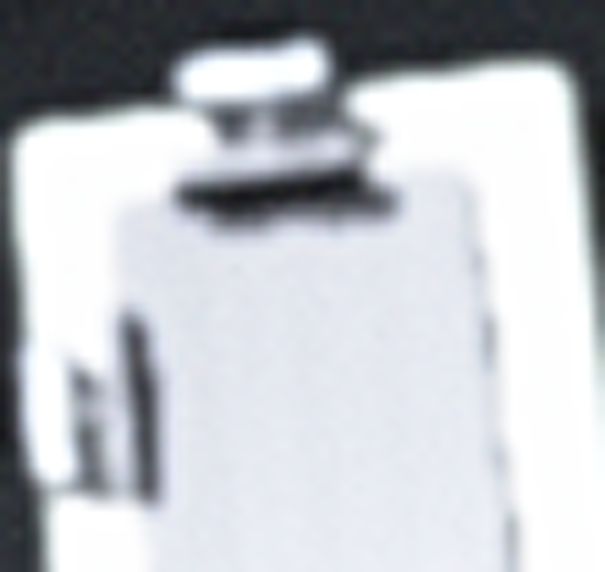

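```bash
cat >> h.py <<'E'
PAN=np.array([.5217,-.1215]); PY=np.radians(8.0)
RP=np.array([[np.cos(PY),-np.sin(PY)],[np.sin(PY),np.cos(PY)]])
def gop(px,py,z,phi=8.0):
    from cell import state
    w=PAN+RP@np.array([px,py])/1000; s=state()
    print('tcp in pan frame',(RP.T@(s['ee_pos'][:2]-PAN)*1000).round(2),'z',round(s['ee_pos'][2]*1000,2)); go(w[0],w[1],z,phi)
E
python3 -c "
from h import *
gop(-7.6,-6,.145)"
```

```text
tcp in pan frame [ -95.36 -276.5 ] z 71.59
t 5.05 shift [ 150.1 -240.9  -75.4] turn 13.93 phi 21.93 F [ 0.28  0.46 -2.79] gap 62.0
```

servo_tool(
  steps=[0,0,-20,0,-0.2,0,0,-45,0,-0.2,0,0,-65,0,-0.2,10,-15,-75,1,-0.2,30,-48,-75,3,-0.2,50,-80,-75,5,-0.2,70,-112,-75,7,-0.2,85,-136,-75,8,-0.2],
)

```text
time: 6.05
ee_pos: [0.4935, -0.2483, 0.145]
ee_rot: [[0.971, 0.241, -0.0], [0.241, -0.971, -0.006], [-0.002, 0.006, -1.0]]
wrist_force: [-0.1, 0.3, -1.9]
finger_gap: 0.0619
```

```bash
python3 -c "
from h import *
gop(-7.6,-6,.145)"
```

```text
tcp in pan frame [ -45.61 -121.63] z 144.99
t 6.05 shift [  49.7 -111.1   -0.8] turn 5.92 phi 13.92 F [-0.07  0.25 -1.92] gap 61.9
```

servo_tool(
  steps=[10,-23,0,1.5,-0.2,22,-50,0,3,-0.2,34,-76,0,4.5,-0.2,43,-96,0,5.5,-0.2,48,-107,0,5.9,-0.2,49.7,-111,-0.8,5.9,-0.2,49.7,-111,-0.8,5.9,-0.2,49.7,-111,-0.8,5.9,-0.2],
)

```text
time: 7.05
ee_pos: [0.515, -0.1293, 0.1451]
ee_rot: [[0.99, 0.139, -0.0], [0.139, -0.99, -0.007], [-0.001, 0.006, -1.0]]
wrist_force: [0.2, 0.1, -2.4]
finger_gap: 0.0623
```

```bash
python3 - <<'E'
from h import *
from cell import eyes,state
gop(-7.6,-6,.145)
for n,(a,b,c,d) in dict(side=(80,230,150,330),top=(120,270,130,310)).items():
    f=eyes.grab_frame(n); i=cv2.cvtColor(f["img"],cv2.COLOR_RGB2BGR); cv2.imwrite(f"pics/{n}4f.png",i); cv2.imwrite(f"pics/{n}4.png",cv2.resize(i[a:b,c:d],None,fx=4,fy=4,interpolation=cv2.INTER_CUBIC))
E
```

```text
tcp in pan frame [-7.75 -6.82] z 145.06
t 7.05 shift [ 0.1 -0.8  0.1] turn -0.02 phi 7.98 F [ 0.16  0.09 -2.36] gap 62.3
```

View pics/side4.png

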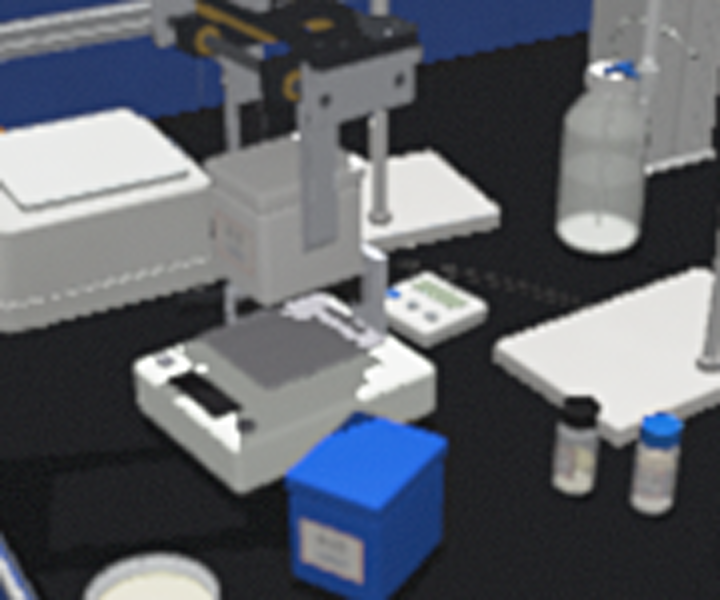

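View pics/top4.png

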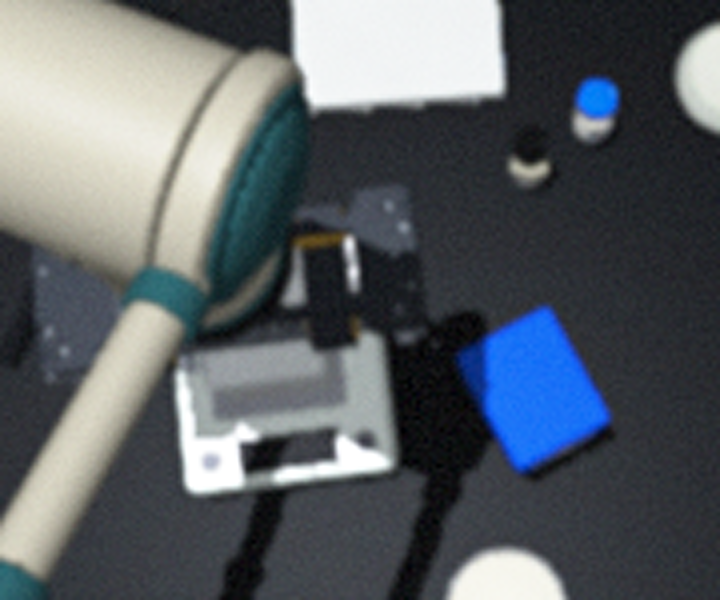

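```bash
python3 - <<'E'
from h import *
def loc(pts,z,cam,sc,off):
    w=ray(cam,unz(pts,sc,off),z); return ((w[:,:2]-PAN)@RP*1000).round(1).tolist()
print(loc([(270,305),(358,264)],.113,'side',4,(150,80)))  # near-right, far-right bottom
def f(x,y,z): w=PAN+RP@np.array([x,y])/1000; return (proj('side',[w[0],w[1],z])[0]+.5-[150,80])*4
for z in(.113,.188):
  for a in[(-44.6,-37.8),(32.4,-37.8),(-44.6,24.2),(32.4,24.2)]: print(a,z,f(*a,z).round(0))
def g(x,y,z): w=PAN+RP@np.array([x,y])/1000; return (proj('top',[w[0],w[1],z])[0]+.5-[130,120])*4
for a in[(-44.6,-37.8),(-44.6,24.2)]: print(a,g(*a,.188).round(0),g(*a,.113).round(0))
print('pan',[f(*a,62e-3).round(0).tolist() for a in[(-46.5,-39),(46.5,-39),(-46.5,39),(46.5,39)]])
i=cv2.imread('pics/side4f.png'); cv2.imwrite('pics/side4z.png',cv2.resize(i[110:185,180:260],None,fx=8,fy=8,interpolation=cv2.INTER_CUBIC))
i=cv2.imread('pics/top4f.png'); cv2.imwrite('pics/top4z.png',cv2.resize(i[190:245,165:235],None,fx=10,fy=10,interpolation=cv2.INTER_CUBIC))
E
```

```text
[[-37.5, -31.0], [34.7, -21.4]]
(-44.6, -37.8) 0.113 [267. 314.]
(32.4, -37.8) 0.113 [372. 276.]
(-44.6, 24.2) 0.113 [210. 273.]
(32.4, 24.2) 0.113 [313. 239.]
(-44.6, -37.8) 0.188 [261. 197.]
(32.4, -37.8) 0.188 [371. 162.]
(-44.6, 24.2) 0.188 [202. 160.]
(32.4, 24.2) 0.188 [310. 128.]
(-44.6, -37.8) [326. 375.] [340. 393.]
(-44.6, 24.2) [204. 391.] [228. 407.]
pan [[269.0, 389.0], [391.0, 341.0], [201.0, 336.0], [319.0, 293.0]]
```

View pics/side4z.png

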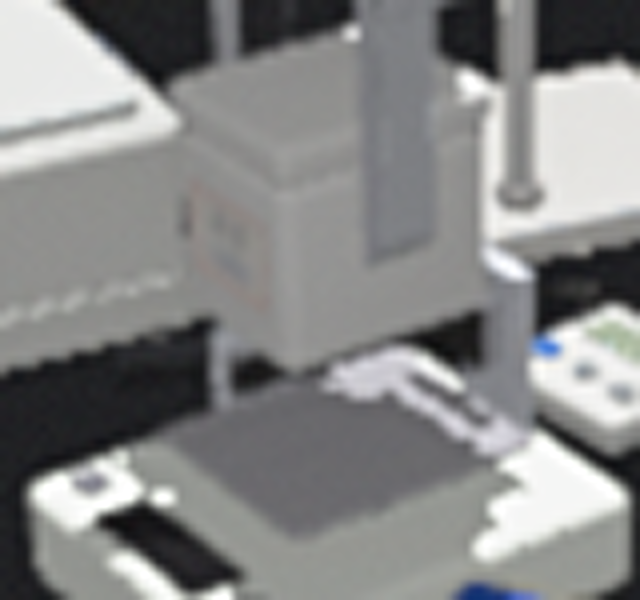

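View pics/top4z.png

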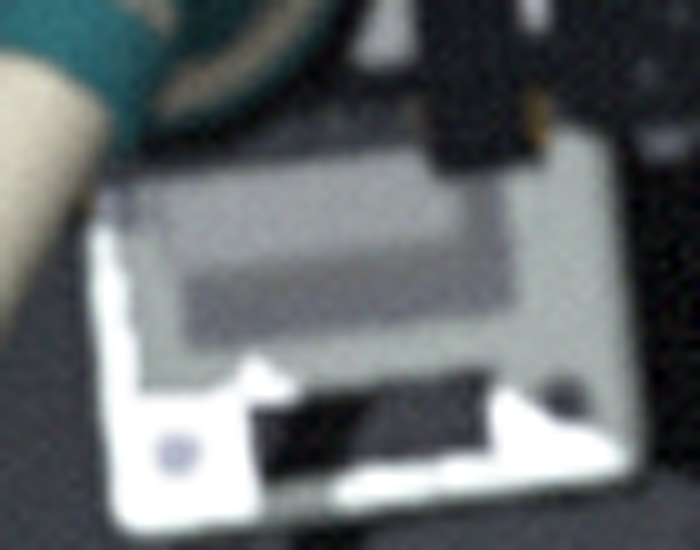

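servo_tool(
  steps=[0,-0.5,8,0,-0.2,0,-1,18,0,-0.2,0,-1.8,28,0,-0.2,0,-1.8,37,0,-0.2,0,-1.8,43,0,-0.2,0,-1.8,46,0,-0.2,0,-1.8,47,0,-0.2,0,-1.8,47,0,-0.2],
)

```text
time: 8.15
ee_pos: [0.5149, -0.1278, 0.0982]
ee_rot: [[0.99, 0.139, 0.0], [0.139, -0.99, -0.007], [-0.001, 0.007, -1.0]]
wrist_force: [0.5, 0.5, -2.5]
finger_gap: 0.0618
```

```bash
python3 - <<'E'
from h import *
from cell import eyes,state
gop(-7.6,-5,.094)
f=eyes.grab_frame('side'); i=cv2.cvtColor(f["img"],cv2.COLOR_RGB2BGR); cv2.imwrite('pics/side5z.png',cv2.resize(i[110:190,175:265],None,fx=8,fy=7,interpolation=cv2.INTER_CUBIC))
E
```

```text
tcp in pan frame [-7.62 -5.34] z 98.24
t 8.15 shift [ 0.  -0.4  4.2] turn -0.02 phi 7.98 F [ 0.52  0.55 -2.47] gap 61.8
```

View pics/side5z.png

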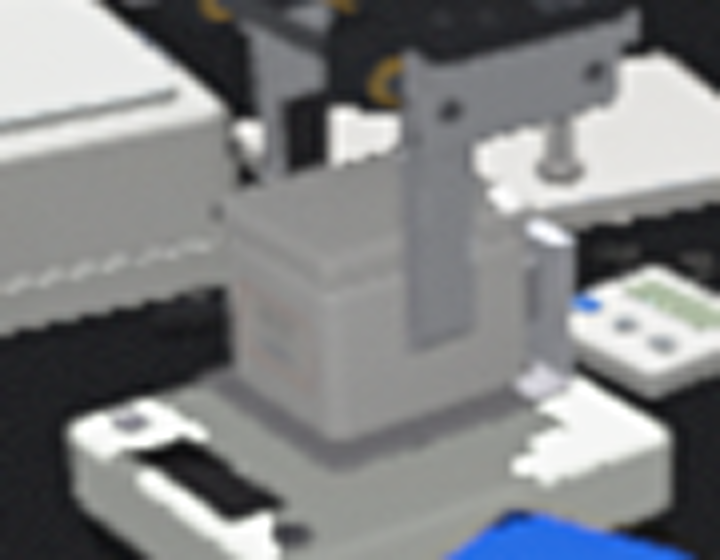

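The box is hovering just over the pan, inside its edges and clear of both stops. I'll lower it slowly.

servo_tool(
  steps=[0,0,1,0,-0.2,0,0,2,0,-0.2,0,0,3,0,-0.2,0,0,3.5,0,-0.2,0,0,3.5,0,-0.2],
)

```text
time: 8.82
ee_pos: [0.5149, -0.1279, 0.0947]
ee_rot: [[0.99, 0.139, 0.0], [0.139, -0.99, -0.007], [-0.001, 0.007, -1.0]]
wrist_force: [0.1, -1.0, -2.8]
finger_gap: 0.062
```

```bash
python3 -c "
from h import *
gop(-7.6,-5,.094)"
```

```text
tcp in pan frame [-7.64 -5.36] z 94.71
t 8.82 shift [ 0.  -0.4  0.7] turn -0.03 phi 7.97 F [ 0.12 -1.   -2.81] gap 62.0
```

servo_tool(
  steps=[0,0,0.5,0,-0.2,0,0,1,0,-0.2,0,0,1,0,-0.2],
)

```text
time: 9.2
ee_pos: [0.5149, -0.1279, 0.0938]
ee_rot: [[0.99, 0.139, 0.0], [0.139, -0.99, -0.007], [-0.001, 0.007, -1.0]]
wrist_force: [0.7, -0.3, -2.0]
finger_gap: 0.0622
```

servo_tool(
  steps=[0,0,0.3,0,-0.2,0,0,0.6,0,-0.2,0,0,0.6,0,-0.2],
)

```text
time: 9.57
ee_pos: [0.5149, -0.1279, 0.0935]
ee_rot: [[0.99, 0.139, 0.0], [0.139, -0.99, -0.007], [-0.0, 0.007, -1.0]]
wrist_force: [-0.6, 0.6, 0.6]
finger_gap: 0.0614
```

servo_tool(
  steps=[0,0,0.3,0,-0.2,0,0,0.3,0,-0.2,0.5,0,0.3,0,-0.2,1,0,0.3,0,-0.2,1.5,0,0.3,0,-0.2,1.5,0,0.3,0,-0.2],
)

```text
time: 10.32
ee_pos: [0.5161, -0.1277, 0.0932]
ee_rot: [[0.99, 0.139, -0.0], [0.139, -0.99, -0.007], [-0.001, 0.007, -1.0]]
wrist_force: [-3.6, -1.7, 1.9]
finger_gap: 0.0618
```

```bash
python3 -c "
from h import *
from cell import state
gop(-4,-5,.094); s=state(); F=s['wrist_force']; print('F pan',RP.T@F[:2],F[2],s['moment'])"
```

```text
tcp in pan frame [-6.4  -5.39] z 93.16
t 10.32 shift [ 2.4 -0.4 -0.8] turn -0.02 phi 7.98 F [-3.56 -1.66  1.92] gap 61.8
F pan [-3.75358364 -1.14585628] 1.9239227753352135 [-0.03720864  0.77846789  0.06948851]
```

servo_tool(
  steps=[0,0,-0.2,0,-0.2,0.5,0,-0.2,0,-0.2,1,0,-0.2,0,-0.2,1.2,0,-0.2,0,-0.2,1.2,0,-0.2,0,-0.2],
)

```text
time: 10.95
ee_pos: [0.5174, -0.1275, 0.0933]
ee_rot: [[0.99, 0.139, 0.0], [0.139, -0.99, -0.007], [-0.001, 0.007, -1.0]]
wrist_force: [-2.8, -0.7, 2.6]
finger_gap: 0.0619
```

```bash
cat > q.py <<'E'
from h import *
from cell import state
s=state(); F=np.array(s['wrist_force']);print('t',round(s['time'],2),'pan',(RP.T@(s['ee_pos'][:2]-PAN)*1000).round(2),round(s['ee_pos'][2]*1000,2),'F pan',(RP.T@F[:2]).round(2),F[2].round(2),np.round(s['moment'],2), 'gap',s['finger_gap'])
E
python3 q.py
```

```text
t 10.95 pan [-5.09 -5.37] 93.34 F pan [-2.87 -0.3 ] 2.64 [-0.09  0.65  0.04] gap 0.06194795949083535
```

servo_tool(
  steps=[0.5,0,0,0,-0.2,1,0,0,0,-0.2,1,0,0,0,-0.2],
)

```text
time: 11.32
ee_pos: [0.5185, -0.1274, 0.0933]
ee_rot: [[0.99, 0.139, 0.0], [0.139, -0.99, -0.007], [-0.001, 0.007, -1.0]]
wrist_force: [-2.1, 0.3, 1.4]
finger_gap: 0.0618
```

```bash
python3 q.py
```

```text
t 11.32 pan [-3.99 -5.38] 93.31 F pan [-2.03  0.57] 1.41 [-0.01  0.64  0.  ] gap 0.0618231331828053
```

servo_tool(
  steps=[0.5,0,0,0,-0.2,1,0,0,0,-0.2,1,0,0,0,-0.2],
)

```text
time: 11.7
ee_pos: [0.5196, -0.1272, 0.0933]
ee_rot: [[0.99, 0.139, 0.0], [0.139, -0.99, -0.007], [-0.001, 0.007, -1.0]]
wrist_force: [-2.4, 0.2, 1.7]
finger_gap: 0.062
```

```bash
python3 q.py
```

```text
t 11.7 pan [-2.92 -5.38] 93.29 F pan [-2.34  0.57] 1.73 [-0.    0.58  0.02] gap 0.061964759061469206
```

servo_tool(
  steps=[0.5,0,0,0,-0.2,1,0,0,0,-0.2,1,0,0,0,-0.2],
)

```text
time: 12.08
ee_pos: [0.5205, -0.1271, 0.0933]
ee_rot: [[0.99, 0.139, 0.0], [0.139, -0.99, -0.007], [-0.001, 0.007, -1.0]]
wrist_force: [-3.2, -1.3, 1.8]
finger_gap: 0.0621
```

```bash
python3 q.py
```

```text
t 12.07 pan [-2.   -5.38] 93.3 F pan [-3.35 -0.8 ] 1.75 [-0.05  0.71 -0.02] gap 0.06206421422949321
```

servo_tool(
  steps=[0.5,0,0,0,-0.2,1,0,0,0,-0.2,1,0,0,0,-0.2],
)

```text
time: 12.45
ee_pos: [0.5209, -0.1271, 0.0933]
ee_rot: [[0.99, 0.139, -0.001], [0.139, -0.99, -0.007], [-0.002, 0.007, -1.0]]
wrist_force: [-5.6, -1.5, 3.6]
finger_gap: 0.0622
```

```bash
python3 q.py
```

```text
t 12.45 pan [-1.61 -5.4 ] 93.27 F pan [-5.76 -0.65] 3.64 [-0.18  1.08 -0.05] gap 0.06217992477824827
```

servo_tool(
  steps=[0.5,0,0,0,-0.2,1,0,0,0,-0.2,1.4,0,0,0,-0.2,1.4,0,0,0,-0.2],
)

```text
time: 12.95
ee_pos: [0.5211, -0.127, 0.0932]
ee_rot: [[0.99, 0.139, -0.003], [0.139, -0.99, -0.007], [-0.004, 0.007, -1.0]]
wrist_force: [-6.1, -1.5, 4.1]
finger_gap: 0.0621
```

```bash
python3 q.py
```

```text
t 12.95 pan [-1.4  -5.38] 93.23 F pan [-6.21 -0.69] 4.06 [-0.26  1.21 -0.02] gap 0.062114561171360126
```

servo_tool(
  steps=[1,0,0,0,-0.2,1.8,0,0,0,-0.2,2.4,0,0,0,-0.2,2.4,0,0,0,-0.2],
)

```text
time: 13.45
ee_pos: [0.5214, -0.127, 0.0932]
ee_rot: [[0.99, 0.14, -0.008], [0.14, -0.99, -0.008], [-0.009, 0.007, -1.0]]
wrist_force: [-7.1, -0.2, 5.7]
finger_gap: 0.0617
```

```bash
python3 q.py
```

```text
t 13.45 pan [-1.09 -5.38] 93.23 F pan [-7.08  0.77] 5.75 [-0.34  1.54 -0.02] gap 0.061734003693093016
```

servo_tool(
  steps=[1,0,-0.5,0,-0.2,2,0,-0.8,0,-0.2,3,0,-0.8,0,-0.2,3.4,0,-0.8,0,-0.2,3.4,0,-0.8,0,-0.2],
)

```text
time: 14.08
ee_pos: [0.5217, -0.1269, 0.0936]
ee_rot: [[0.99, 0.14, -0.014], [0.14, -0.99, -0.008], [-0.015, 0.006, -1.0]]
wrist_force: [-9.4, -4.8, 5.3]
finger_gap: 0.0619
```

```bash
python3 q.py
```

```text
t 14.07 pan [-0.79 -5.39] 93.59 F pan [-9.94 -3.4 ] 5.35 [-0.52  1.79 -0.09] gap 0.06192491364448918
```

servo_tool(
  steps=[2,0,-0.3,0,-0.2,3.5,0,-0.3,0,-0.2,4.2,0,-0.3,0,-0.2,4.2,0,-0.3,0,-0.2,4.2,0,-0.3,0,-0.2,4.2,0,-0.3,0,-0.2],
)

```text
time: 14.82
ee_pos: [0.522, -0.1269, 0.0937]
ee_rot: [[0.99, 0.141, -0.021], [0.141, -0.99, -0.009], [-0.022, 0.006, -1.0]]
wrist_force: [-11.1, -2.9, 7.1]
finger_gap: 0.0616
```

```bash
python3 q.py; python3 - <<'E'
from h import *
from cell import eyes
f=eyes.grab_frame('side'); i=cv2.cvtColor(f["img"],cv2.COLOR_RGB2BGR); cv2.imwrite('pics/side6z.png',cv2.resize(i[110:190,175:265],None,fx=8,fy=7,interpolation=cv2.INTER_CUBIC))
E
```

```text
t 14.82 pan [-0.47 -5.4 ] 93.73 F pan [-11.4   -1.33] 7.12 [-0.57  2.07 -0.08] gap 0.06164028668387521
```

View pics/side6z.png

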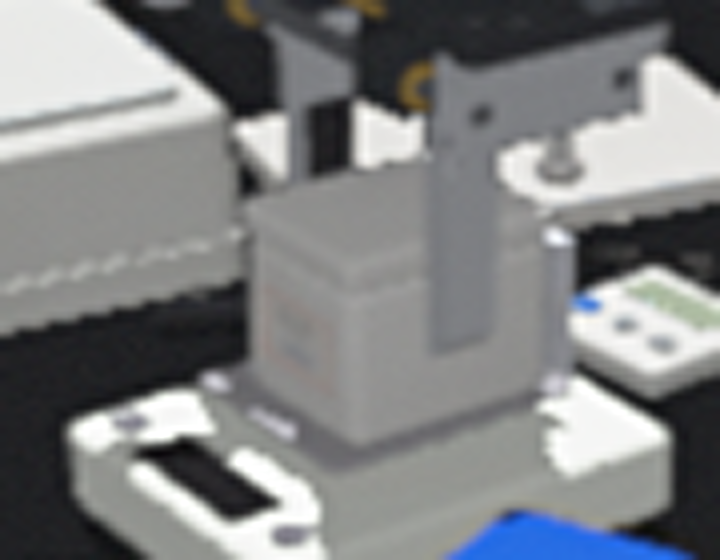

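servo_tool(
  steps=[-0.5,0,0,0,-0.2,-1,0,0,0,-0.2,-1.4,0,0,0,-0.2,-1.4,0,0,0,-0.2],
)

```text
time: 15.38
ee_pos: [0.5212, -0.1271, 0.0937]
ee_rot: [[0.99, 0.141, -0.02], [0.141, -0.99, -0.009], [-0.021, 0.006, -1.0]]
wrist_force: [-2.7, -0.5, 0.9]
finger_gap: 0.062
```

```bash
python3 q.py
```

```text
t 15.38 pan [-1.31 -5.44] 93.74 F pan [-2.76 -0.16] 0.9 [-0.08  0.4  -0.04] gap 0.0619532221590602
```

servo_tool(
  steps=[-0.4,0,0,0,-0.2,-0.7,0,0,0,-0.2,-0.7,0,0,0,-0.2],
)

```text
time: 15.75
ee_pos: [0.521, -0.1271, 0.0938]
ee_rot: [[0.99, 0.141, -0.019], [0.141, -0.99, -0.009], [-0.02, 0.006, -1.0]]
wrist_force: [-1.4, 0.5, -0.4]
finger_gap: 0.0618
```

```bash
python3 q.py
```

```text
t 15.75 pan [-1.44 -5.44] 93.79 F pan [-1.27  0.71] -0.4 [ 0.04  0.16 -0.08] gap 0.06177743778425829
```

servo_tool(
  steps=[0,0,0,0,0.36,0,0,0,0,0.4,0,0,0,0,0.45,0,0,0,0,0.45],
)

```text
time: 16.25
ee_pos: [0.5212, -0.1271, 0.0938]
ee_rot: [[0.99, 0.141, -0.019], [0.141, -0.99, -0.009], [-0.02, 0.007, -1.0]]
wrist_force: [-0.5, 0.0, 0.0]
finger_gap: 0.0682
```

```bash
python3 q.py; python3 - <<'E'
from h import *
from cell import eyes
for n,(a,b,c,d) in dict(side=(110,190,175,265),top=(165,245,155,245)).items():
    f=eyes.grab_frame(n); i=cv2.cvtColor(f["img"],cv2.COLOR_RGB2BGR); cv2.imwrite(f'pics/{n}7z.png',cv2.resize(i[a:b,c:d],None,fx=8,fy=7,interpolation=cv2.INTER_CUBIC))
E
```

```text
t 16.25 pan [-1.31 -5.47] 93.82 F pan [-0.52  0.09] 0.03 [-0.02  0.17  0.01] gap 0.06818364177450154
```

View pics/side7z.png

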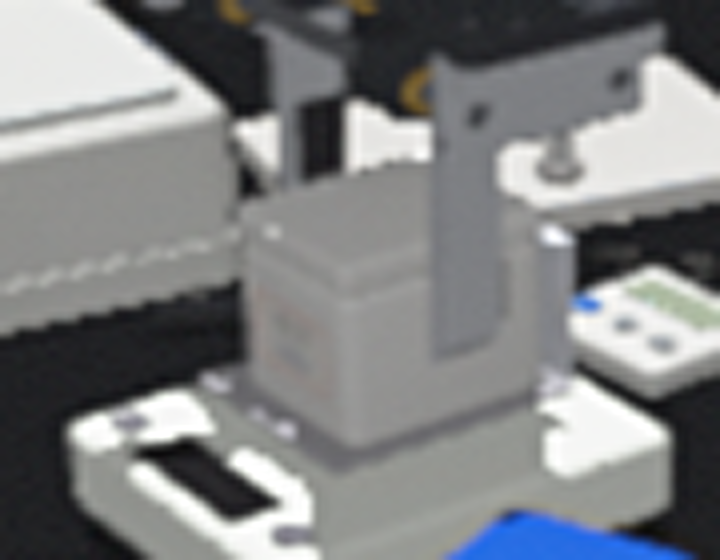

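View pics/top7z.png

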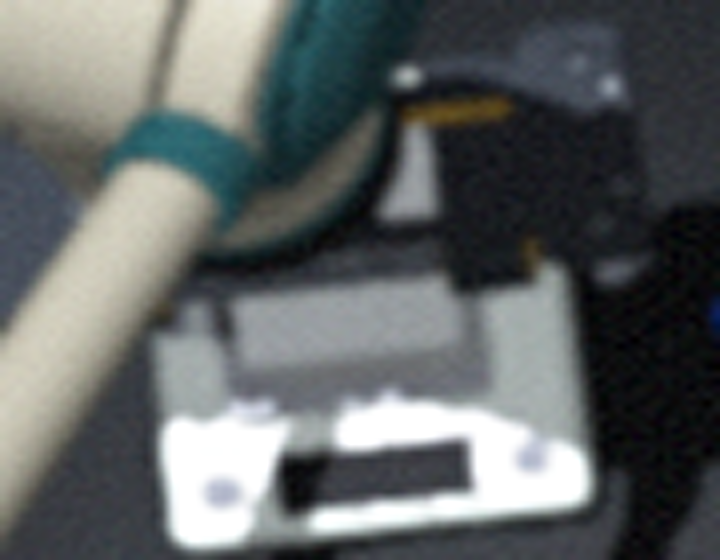

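servo_tool(
  steps=[0,0,3,0,0.45,0,0,6,0,0.45,0,0,6,0,0.45,0,0,6,0,0.35,0,0,6,0,0.3,0,0,6,0,0,0,0,6,0,-0.2,0,0,6,0,-0.2],
  grip_force=30,
)

```text
time: 17.35
ee_pos: [0.521, -0.1271, 0.0878]
ee_rot: [[0.99, 0.141, -0.019], [0.14, -0.99, -0.009], [-0.02, 0.006, -1.0]]
wrist_force: [-0.2, 1.0, -0.8]
finger_gap: 0.0617
```

```bash
python3 q.py
```

```text
t 17.35 pan [-1.48 -5.41] 87.83 F pan [-0.11  0.99] -0.84 [0.17 0.11 0.02] gap 0.061711979414312904
```

servo_tool(
  steps=[0,-0.5,0,0,-0.2,0,-1,0,0,-0.2,0,-1.5,0,0,-0.2,0,-2,0,0,-0.2,0,-2.5,0,0,-0.2,0,-2.5,0,0,-0.2],
)

```text
time: 18.1
ee_pos: [0.5207, -0.1246, 0.0878]
ee_rot: [[0.99, 0.141, -0.019], [0.141, -0.99, -0.009], [-0.02, 0.006, -1.0]]
wrist_force: [-0.2, -1.4, -0.8]
finger_gap: 0.0619
```

```bash
python3 q.py
```

```text
t 18.1 pan [-1.46 -2.91] 87.83 F pan [-0.43 -1.33] -0.83 [-0.28  0.16 -0.02] gap 0.06187461640418556
```

servo_tool(
  steps=[0,-0.5,0,0,-0.2,0,-1,0,0,-0.2,0,-1.5,0,0,-0.2,0,-1.5,0,0,-0.2],
)

```text
time: 18.6
ee_pos: [0.5204, -0.123, 0.0878]
ee_rot: [[0.99, 0.141, -0.019], [0.141, -0.99, -0.009], [-0.02, 0.006, -1.0]]
wrist_force: [-1.0, -1.3, -0.0]
finger_gap: 0.0618
```

```bash
python3 q.py
```

```text
t 18.6 pan [-1.46 -1.34] 87.84 F pan [-1.2  -1.11] -0.01 [-0.27  0.16  0.  ] gap 0.06184736045985612
```

servo_tool(
  steps=[0,-0.5,0,0,-0.2,0,-1,0,0,-0.2,0,-1,0,0,-0.2],
)

```text
time: 18.98
ee_pos: [0.5203, -0.1219, 0.0878]
ee_rot: [[0.99, 0.141, -0.019], [0.141, -0.99, -0.009], [-0.02, 0.006, -1.0]]
wrist_force: [0.3, -1.1, -0.6]
finger_gap: 0.062
```

```bash
python3 q.py
```

```text
t 18.98 pan [-1.43 -0.24] 87.82 F pan [ 0.14 -1.11] -0.58 [-0.34  0.15 -0.04] gap 0.062006513651392176
```

servo_tool(
  steps=[0,-0.5,0,0,-0.2,0,-1,0,0,-0.2,0,-1,0,0,-0.2],
)

```text
time: 19.35
ee_pos: [0.5201, -0.1209, 0.0878]
ee_rot: [[0.99, 0.141, -0.019], [0.141, -0.99, -0.009], [-0.02, 0.006, -1.0]]
wrist_force: [0.3, -1.3, 0.2]
finger_gap: 0.0618
```

```bash
python3 q.py
```

```text
t 19.35 pan [-1.45  0.84] 87.83 F pan [ 0.12 -1.33] 0.24 [-0.27  0.16  0.02] gap 0.06180643560364337
```

servo_tool(
  steps=[0,-0.5,0,0,-0.2,0,-1,0,0,-0.2,0,-1,0,0,-0.2],
)

```text
time: 19.73
ee_pos: [0.52, -0.1198, 0.0878]
ee_rot: [[0.99, 0.141, -0.019], [0.141, -0.99, -0.009], [-0.02, 0.006, -1.0]]
wrist_force: [0.6, -1.6, -0.7]
finger_gap: 0.0618
```

```bash
python3 q.py
```

```text
t 19.73 pan [-1.43  1.88] 87.81 F pan [ 0.35 -1.71] -0.69 [-0.27  0.11 -0.  ] gap 0.06182731760192525
```

servo_tool(
  steps=[0,-0.5,0,0,-0.2,0,-1,0,0,-0.2,0,-1,0,0,-0.2],
)

```text
time: 20.1
ee_pos: [0.5198, -0.1188, 0.0878]
ee_rot: [[0.99, 0.141, -0.019], [0.141, -0.99, -0.009], [-0.02, 0.006, -1.0]]
wrist_force: [-0.1, -1.5, 0.3]
finger_gap: 0.0618
```

```bash
python3 q.py
```

```text
t 20.1 pan [-1.47  2.98] 87.81 F pan [-0.29 -1.43] 0.27 [-0.3   0.12  0.01] gap 0.0618050362971441
```

servo_tool(
  steps=[0,-0.5,0,0,-0.2,0,-1,0,0,-0.2,0,-1,0,0,-0.2],
)

```text
time: 20.48
ee_pos: [0.5197, -0.1177, 0.0878]
ee_rot: [[0.99, 0.141, -0.019], [0.141, -0.99, -0.009], [-0.02, 0.006, -1.0]]
wrist_force: [-0.4, -1.1, -0.3]
finger_gap: 0.0619
```

```bash
python3 q.py
```

```text
t 20.48 pan [-1.48  4.06] 87.82 F pan [-0.5  -1.05] -0.34 [-0.38  0.11 -0.02] gap 0.06192733162840417
```

servo_tool(
  steps=[0,-0.5,0,0,-0.2,0,-1,0,0,-0.2,0,-1,0,0,-0.2],
)

```text
time: 20.85
ee_pos: [0.5196, -0.1171, 0.0879]
ee_rot: [[0.99, 0.141, -0.019], [0.141, -0.99, -0.01], [-0.02, 0.007, -1.0]]
wrist_force: [-0.5, -3.5, -0.3]
finger_gap: 0.0621
```

```bash
python3 q.py;  python3 - <<'E'
from h import *
from cell import eyes
for n,(a,b,c,d) in dict(side=(110,190,175,265),top=(165,245,155,245)).items():
    f=eyes.grab_frame(n); i=cv2.cvtColor(f["img"],cv2.COLOR_RGB2BGR); cv2.imwrite(f'pics/{n}8f.png',i); cv2.imwrite(f'pics/{n}8z.png',cv2.resize(i[a:b,c:d],None,fx=8,fy=7,interpolation=cv2.INTER_CUBIC))
E
```

```text
t 20.85 pan [-1.43  4.61] 87.86 F pan [-0.97 -3.36] -0.28 [-0.72  0.16 -0.01] gap 0.06210169769998938
```

View pics/side8z.png

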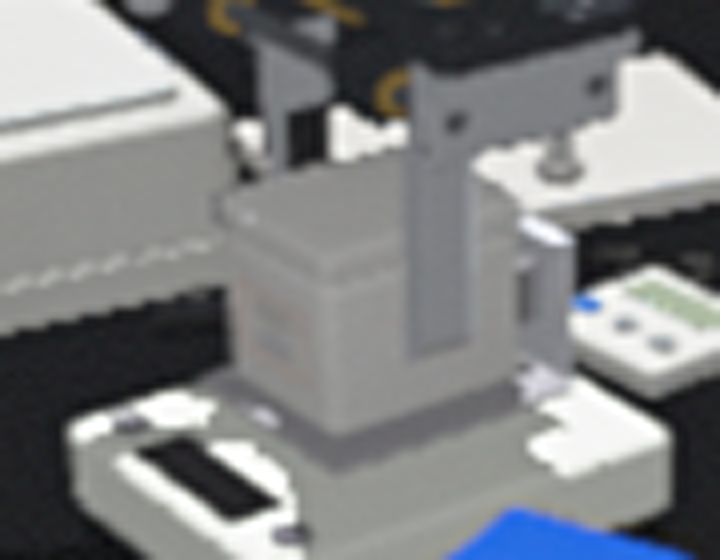

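View pics/top8z.png

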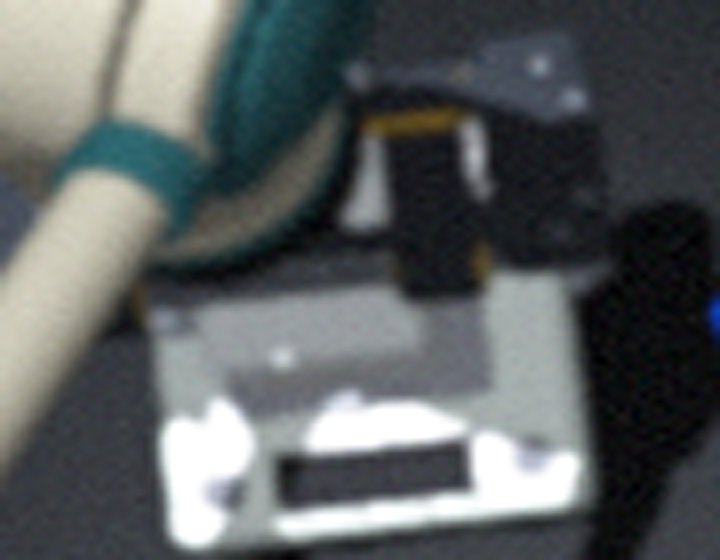

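servo_tool(
  steps=[0,-1,0,0,-0.2,0,-2,0,0,-0.2,0,-2.5,0,0,-0.2,0,-2.5,0,0,-0.2],
)

```text
time: 21.45
ee_pos: [0.5196, -0.1163, 0.088]
ee_rot: [[0.99, 0.142, -0.018], [0.141, -0.99, -0.013], [-0.02, 0.01, -1.0]]
wrist_force: [-1.0, -7.6, -0.4]
finger_gap: 0.0618
```

```bash
python3 q.py
```

```text
t 21.45 pan [-1.34  5.44] 88.0 F pan [-2.07 -7.38] -0.45 [-1.49  0.14 -0.05] gap 0.06182251319514171
```

servo_tool(
  steps=[0,-1.5,0,0,-0.2,0,-2.6,0,0,-0.2,0,-3.4,0,0,-0.2,0,-3.4,0,0,-0.2,0,-3.4,0,0,-0.2,0,-3.4,0,0,-0.2],
)

```text
time: 22.2
ee_pos: [0.5196, -0.1157, 0.0883]
ee_rot: [[0.99, 0.143, -0.017], [0.142, -0.99, -0.018], [-0.02, 0.015, -1.0]]
wrist_force: [-0.1, -9.0, -0.9]
finger_gap: 0.0619
```

```bash
python3 q.py
```

```text
t 22.2 pan [-1.31  6.04] 88.28 F pan [-1.35 -8.94] -0.89 [-1.98  0.16 -0.14] gap 0.06187769535808142
```

servo_tool(
  steps=[0,0.5,0,0,-0.2,0,1,0,0,-0.2,0,1.4,0,0,-0.2,0,1.4,0,0,-0.2],
)

```text
time: 22.7
ee_pos: [0.5196, -0.1167, 0.0882]
ee_rot: [[0.99, 0.143, -0.017], [0.142, -0.99, -0.017], [-0.02, 0.015, -1.0]]
wrist_force: [-0.6, -2.8, -1.2]
finger_gap: 0.0622
```

```bash
python3 q.py
```

```text
t 22.7 pan [-1.38  5.  ] 88.23 F pan [-1.   -2.73] -1.15 [-0.59  0.16 -0.08] gap 0.062170300689546217
```

servo_tool(
  steps=[0,0.4,0,0,-0.2,0,0.7,0.2,0,-0.2,0,0.7,0.3,0,-0.2,0,0.7,0.3,0,-0.2],
)

```text
time: 23.2
ee_pos: [0.5197, -0.1169, 0.0881]
ee_rot: [[0.99, 0.142, -0.017], [0.142, -0.99, -0.016], [-0.02, 0.014, -1.0]]
wrist_force: [-0.4, -0.5, 1.8]
finger_gap: 0.0617
```

```bash
python3 q.py
```

```text
t 23.2 pan [-1.36  4.81] 88.08 F pan [-0.44 -0.47] 1.78 [ 0.03  0.23 -0.03] gap 0.061707333136835886
```

servo_tool(
  steps=[0,0,0,0,0.33,0,0,0,0,0.36,0,0,0,0,0.4,0,0,0,0,0.45,0,0,0,0,0.55,0,0,0,0,0.7,0,0,0,0,0.7],
)

```text
time: 24.08
ee_pos: [0.5197, -0.1169, 0.0881]
ee_rot: [[0.99, 0.142, -0.018], [0.142, -0.99, -0.016], [-0.02, 0.014, -1.0]]
wrist_force: [0.3, -0.1, 0.6]
finger_gap: 0.0801
```

```bash
python3 q.py
```

```text
t 24.07 pan [-1.38  4.84] 88.09 F pan [ 0.3  -0.15] 0.56 [-0.02  0.11  0.02] gap 0.08006436360154029
```

Let go. Next I'll go straight up in world coordinates, which needs a small correction for the tool's tilt.

```bash
python3 -c "
from h import *
from cell import state
p=state()['ee_pos']; go(p[0],p[1],.2,8)"
```

```text
t 24.07 shift [  -2.2    1.5 -111.9] turn 0.18 phi 8.18 F [ 0.31 -0.1   0.56] gap 80.1
```

servo_tool(
  steps=[-0.2,0.1,-8,0,0.7,-0.4,0.3,-22,0,0.7,-0.8,0.6,-42,0,0.7,-1.3,0.9,-65,0,0.7,-1.8,1.2,-88,0,0.7,-2.2,1.5,-105,0,0.7,-2.2,1.5,-112,0,0.7,-2.2,1.5,-112,0,0.7],
)

```text
time: 25.08
ee_pos: [0.5199, -0.1169, 0.2008]
ee_rot: [[0.99, 0.142, -0.016], [0.142, -0.99, -0.017], [-0.018, 0.014, -1.0]]
wrist_force: [-0.4, -0.3, -0.6]
finger_gap: 0.0795
```

```bash
python3 q.py
```

```text
t 25.07 pan [-1.15  4.78] 200.83 F pan [-0.41 -0.28] -0.57 [0.01 0.14 0.03] gap 0.07953010754268074
```

servo_tool(
  steps=[-20,-20,-20,0,0.7,-55,-60,-40,0,0.7,-90,-110,-50,0,0.7,-125,-160,-50,0,0.7,-155,-210,-50,0,0.7,-175,-255,-50,0,0.7,-185,-280,-50,0,0.7,-185,-280,-50,0,0.7],
)

```text
time: 26.08
ee_pos: [0.2965, 0.1355, 0.2498]
ee_rot: [[0.989, 0.146, -0.017], [0.146, -0.989, -0.017], [-0.019, 0.014, -1.0]]
wrist_force: [0.2, -0.8, 0.8]
finger_gap: 0.0798
```

```bash
python3 q.py;  python3 - <<'E'
from h import *
from cell import eyes
for n,(a,b,c,d) in dict(side=(110,190,175,265),top=(165,245,155,245)).items():
    f=eyes.grab_frame(n); i=cv2.cvtColor(f["img"],cv2.COLOR_RGB2BGR); cv2.imwrite(f'pics/{n}9f.png',i); cv2.imwrite(f'pics/{n}9z.png',cv2.resize(i[a:b,c:d],None,fx=8,fy=7,interpolation=cv2.INTER_CUBIC))
E
```

```text
t 26.07 pan [-187.29  285.82] 249.76 F pan [ 0.05 -0.81] 0.75 [-0.05  0.15  0.  ] gap 0.07980608610160975
```

View pics/side9z.png

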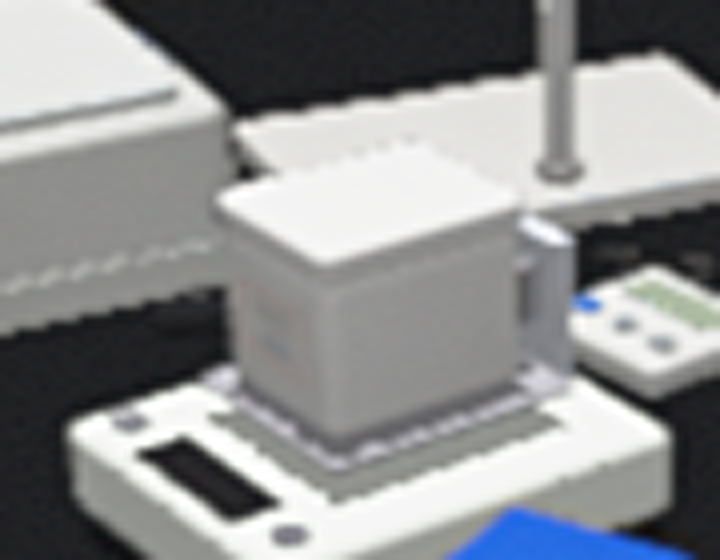

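View pics/top9z.png

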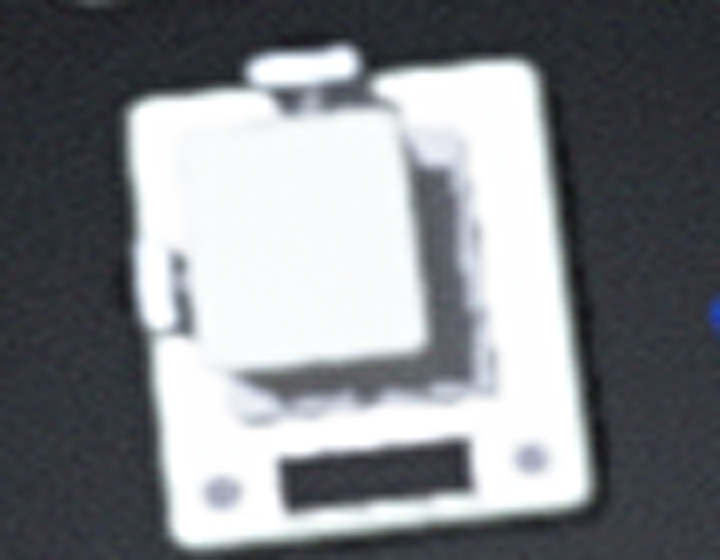

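View pics/top9f.png

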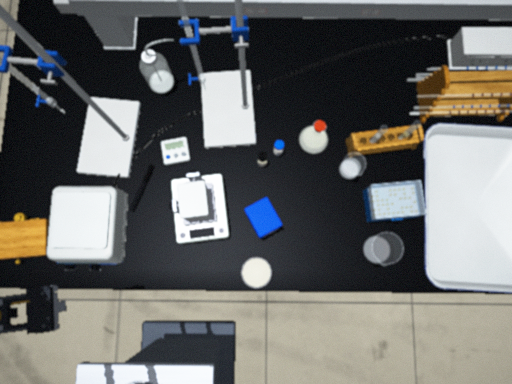

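```bash
python3 - <<'E'
from h import *
def u(p,off): return (np.array(p,float)+.5)/[8,7]-.5+np.array(off)
t=u([(183,135),(397,108),(430,350),(205,370)],(155,165)); s=u([(405,142),(524,198),(328,268),(214,200)],(175,110))
l=(.077,.062,.1365)
g={n:cv2.imread(f"pics/{n}9f.png",0).astype(float) for n in("top","side")}
g0={n:cv2.imread(f"pics/{n}0.png",0).astype(float) for n in("top","side")}
def rep(n,p): print(n,((p[:2]-PAN)@RP*1000).round(1),(np.degrees(p[2])-8).round(2))
for n,o in [('t',[('top',t)]),('s',[('side',s)]),('ts',[('top',t),('side',s)])]:
    p,r=fit(o,*l,[.52,-.117,.14]); rep(n,p); print(r.round(1).tolist())
p0=[*(PAN+RP@np.array([.002,.004])),.14]
for n,it in [('top r,n',[('top',g['top'],[1,2])]),('side r,n',[('side',g['side'],[1,2,3])])]:
    p,r,k=refine(it,*l,p0,w=2.5); rep(n,p); print(r,k)
w=np.abs(g['top']-g0['top']); m=(cv2.GaussianBlur(w,(5,5),0)>15).astype(np.uint8)
n,_,st,_=cv2.connectedComponentsWithStats(m); print([x.tolist() for x in st[1:] if x[4]>6])
E
```

```text
t [-0.7  2.9] -0.26
[[-0.8, -0.5], [0.7, -0.1], [0.3, -0.0], [-0.2, 0.7]]
s [-4.4  0.9] 2.86
[[0.1, -0.4], [0.9, 0.1], [0.0, -0.2], [-1.1, 0.2]]
ts [-1.7  2.9] 0.71
[[-1.0, 0.2], [0.4, 0.1], [0.6, 0.2], [0.1, 1.3], [1.2, -0.9], [1.3, -0.1], [-0.3, -0.9], [-0.5, -0.7]]
top r,n [-0.9  3.5] 0.18
0.20348784669584088 50
side r,n [-3.8  1.2] -0.9
0.23087679285667667 75
[[177, 180, 39, 44, 1351], [297, 207, 42, 45, 1250], [0, 284, 68, 51, 2638], [136, 286, 7, 2, 11], [179, 322, 8, 13, 76], [205, 322, 8, 13, 79], [141, 334, 10, 16, 101], [103, 363, 13, 21, 224], [136, 363, 23, 21, 262]]
```

```bash
python3 -c "
from cell import job
print(job.finish_job())"
```

```text
the job is handed in; nothing more can be done
None
```

I set the white reagent box on the pan and slid it home against the far stop, then the side stop. Then I let go, moved the arm clear, and handed the job in at about 26 s of the 72 s.

**Far stop:** the wrist force peaked at about 11.4 N. Taking off pan friction leaves roughly 6–9 N on the pad, held for about 0.5 s.

**Side stop:** the wrist force peaked at about 8.9 N, so roughly 8 N was on the pad, held for about 0.4 s. That is a little under the 10 N asked, but above the 5 N needed. The pad forces are worked out from the wrist force and how far the tool moved; I had no direct reading of either pad.

**Final position:** the top camera puts the box about 1 mm short of the pan's centre lengthwise and 3–3.5 mm toward the side stop. It is square to within about 0.3° and upright, with no edge over the pan. The side camera disagreed, by up to 3.5 mm in position and 1–3° in angle. I trusted the top view, which shows the edges better; both fits keep the box on the pan.

**Bystanders:** comparing top-camera pictures from before and after shows changes only at the box, at the balance and around the robot itself. The blue box and the other bystanders did not move.

**Not as planned:**
- **Descent:** the tool ended about 9 mm to one side of its target on the way down to the box, but the grasp was still sound.
- **Tilt while pressing:** the tool tilted by about 1° under load. After the far-stop press I let go of the box so it could settle flat, then gripped it again, slightly lower, for the side-stop press.

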